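# Fit the spice grinder's bayonet lid and hold it at pulse

## Robot

A 6-joint arm with a two-finger parallel gripper is mounted at the origin on the work surface. World frame = base frame: x ahead of the robot, y to its left, z up, the work surface at z = 0. Lengths are in m, angles in degrees, forces in N, time in s.
With the tool pointing down it reaches from about 0.25 to 0.725 m from the base axis. Payload 9.7 kg.
Tool frame: the origin (TCP) lies at the very end of the fingers, on their centre line; the grasp point (between the pads) lies 19 mm behind it; z points along the fingers, y is the line along which they close (so a half turn about z gives the same grasp; the last joint's range is limited). The gripper opens to 85 mm and grips with 20 to 120 N. Pads are 22 mm wide; open, the fingers measure 114 mm over their backs; the gripper's body (76 mm by 85 mm) begins 54 mm behind the grasp point. The pads swing forward as they close: fully open they stand 13 mm farther back than shut.
Start: joints at [-63.083, 4.979, 10.078, 95.1, 0, 90], TCP at [0.249, -0.49, 0.231] pointing down, gripper open.
Joint ranges: [-179.16, 179.16], [-48.56, 103.87], [-65.8, 70.77], [-126.05, 130.52], [-82.76, 87.17], [-180, 180]. Speed limits (degrees/s): [127.2, 127.2, 147.25, 180, 180, 180].

## Interface

Orientations are given as [roll, pitch, yaw] about the fixed x, y, z axes, in that order (R = Rz(yaw) Ry(pitch) Rx(roll)).
In Python, from workcell import telemetry, optics, workorder gives the robot as it stands.
- The arm moves only by the shell command python3 -m handwheel 'ROWS' [FORCE]. ROWS is JSON, a list of rows, each an object of numbers: "tx", "ty", "tz": the shift along the tool's x, y, z in m; "ax", "ay", "az": the turn, a rotation vector about the tool's x, y, z in degrees; "jaw": the gripper command: -1 is shut, 1 is fully open, values between are in proportion. A call has exactly 10 rows; each row shifts and turns the commanded pose from where the row before left it, along the tool's axes as they then stand; what a row does not reach is not made up. A row lasts 1/8 s, in which the tool goes at most 62.5 mm and 10.7 degrees, less where a joint would pass 70% of its speed; a pose out of reach is approached as far as the arm can. A call is refused whole if a number of a shift passes 0.0625 or a number of a turn 10.7, either way. A call with a gripper value outside its range is refused whole. The fingers move at their own pace and stop on an object; FORCE is the grip in N (left out, the last holds). Time passes only in rows, so rows that do not move let the fingers close, or fill a call up. It gives the time, the measured TCP pose, the force, the opening and the grip force at its end, in the units of the state.
- telemetry.get_obs(): the state, without advancing time (a new reading comes with each control period).
- optics.camera(name): name is "scene" or "top"; returns a dict with "color" (420x560x3 uint8, red, green, blue), "K" (3x3 intrinsics, pixels), "extrinsics" (4x4, takes a point from camera to world coordinates). Camera axes: x right, y down, z forward; pixel columns grow to the right and rows downward; lengths in m; the calibration is good to about 2 mm. A picture is of the moment at which its call begins. There is no depth.
- workorder.job_done(): hands the job in; it is judged then, once.
The state is a dict: "time": time; "q": joint angles; "qd": joint speeds; "joint_efforts": joint torques, N m; "ee_pos": TCP position; "tcp_rot": TCP orientation; "wrist_force": force on the tool from outside, world axes, zero at the start; "torque": the same for the moment, N m; "opening": finger opening in m; "grasp_force": force on a finger pad.
Only numpy, scipy, OpenCV 4.12 (cv2) and the standard library are available. Lean on these libraries where they do the work, as an engineer would, in place of code of your own. Each camera call takes 0.05 s, during which the arm holds its last target. There are 200 camera calls.

## Task

Give the spice grinder a pulse: pick its black lid off the bamboo coaster by the grip bar, drop the lid's two lugs through the notches in the grinder's collar until it sits fully down, then twist it clockwise (seen from above) half way, until its white pointers stand at the orange pulse marks. Do not let it go as far as the lock click at the red catches, and finish still gripping the lid there, because its spring turns it back when it is let go. Leave the other things on the ledge where they are.

Things in the scene. Friction and masses are not known exactly. Their poses are not given: they have to be found in the camera images.
- lid: Grinder lid, black, 0.12 kg, right way up on the coaster. Origin: centre of its flat underside, z up. Spigot 76 mm across (lowest 4 mm tapers to 71) up to 15.5 mm, then a disc 90 mm across up to 21 mm. At its x and -x ends, at the very bottom, two lugs 14 mm wide, 6 mm tall, reaching 46 mm from the axis; white pointers on the disc (tips at 48.5 mm) above them. Same after a half turn.
- lid_grip (a point): Middle of the lid's grip bar, 35 mm above the lid's underside, axes as the lid's. The bar is 52 mm long along x, 16 mm wide along y and stands 28 mm above the disc, from 21 to 49 mm above the underside. Grasp it from above, across its width.
- grinder: Cordless spice grinder, does not move: cream base 108 mm across, steel bowl with blade, grey collar 112 mm across. Origin: centre of its foot, z up. Collar top 133.5 mm up; its 5 mm thick lip leaves a mouth 80 mm across with two entry notches at x and -x, 19 mm wide, reaching 48 mm from the axis, a white line outside each. Under the lip is an 8.5 mm high channel, floor at 120 mm.
- collar_seat (a point): Point on the grinder's axis at the channel floor, 120 mm above its foot: the centre of the lid's underside lies here when fully down. Axes as the grinder's; notches along x and -x. The lugs turn under the lip: anticlockwise they are stopped within 3 degrees; clockwise free for 3 degrees, then against the spring.
- pulse_mark (a point): Centre of one of the two orange pulse marks on top of the collar, 52.5 mm from the axis, 30 degrees clockwise (seen from above) of a notch; the other lies opposite.
- lock_catch (a point): Sprung steel ball of one of the two lock catches in red housings (up to 142.5 mm high, 53.5 mm from the axis) on the collar, 54 degrees clockwise of a notch. The lid's pointer tabs meet the balls at about 48 degrees, click past them at about 53 and then stay locked at 57.
- switch_ring (a joint): Angle in rad of the grinder's sprung switch ring: 0 at rest, grows as the lugs push it clockwise; then it reads the lid's turn from the notch less about 0.05: 0.47 with the pointers at the pulse marks, 0.80 when the catches are met, end stop 1.03. Its spring gives about 0.15 N m at the pulse marks and turns the lid back if released.
- coaster: Round bamboo coaster 110 mm across, 10 mm thick, under the lid. Origin: centre of its underside. Loose.
- sippy_cup: Stainless steel sippy cup with blue press-button lid and clear spout, 74 mm across, 172 mm tall, standing. Origin: centre of its underside. Bystander.
- frosted_cup: Frosted plastic cup, 74 mm across at the rim, 105 mm tall. Origin: centre of its underside. Bystander.
- tumbler: Small glass tumbler upside down, 70 mm across, 88 mm tall. Origin: centre of its mouth, on the ledge. Bystander.
- scoop: Red plastic measuring scoop, cup 44 mm across and 30 mm tall, flat handle 66 mm long towards its -x. Origin: centre of the cup's underside. Bystander.
- bowl: Steel bowl 120 mm across, 48 mm tall. Origin: centre of its underside. Bystander.
- jar: Amber jar with green cap, 66 mm across, 95 mm tall. Origin: centre of its underside. Bystander.

How it is judged:
By the outcome, as a careful person would: the job done as asked, in the order asked, and still so for the second after the job is handed in, while the arm keeps its last pose, push and grip.
It also fails if it takes over 43 s, if anything falls off the work surface, if the arm or the gripper's body presses on something with over 40 N, if the wrist force passes 120 N, or if a joint passes its speed limit or range.

## Working session

There is one attempt and no reset: what is moved stays moved. The work goes in short steps, Python scripts to look and compute and a shell command to move; the robot and the scene stay as the last step left them, time stands still between calls to the robot, and variables do not carry over. Pictures are saved under pics/ and viewed, at most 10 in all, crops included, and the job is handed in when it is done.

```bash
mkdir -p pics; python3 - <<'E'
from workcell import telemetry, optics
import cv2,numpy as np
o=telemetry.get_obs();print({k:np.round(v,3).tolist() for k,v in o.items()})
for n in("top","scene"):
    c=optics.camera(n);cv2.imwrite(f"pics/{n}0.png",c["color"][:,:,::-1]);print(n,np.round(c["K"],2).tolist(),np.round(c["extrinsics"],4).tolist())
E
```

```text
{'time': 0.0, 'q': [-63.082, 5.011, 10.033, 95.101, -0.0, 90.0], 'qd': [-0.014, 0.013, -0.165, 0.016, 0.139, -0.026], 'joint_efforts': [0.001, -52.038, 46.481, 0.016, 0.0, -0.0], 'ee_pos': [0.249, -0.49, 0.231], 'tcp_rot': [-179.921, 0.0, 26.918], 'wrist_force': [-0.143, -0.336, 0.2], 'torque': [-0.041, -0.039, 0.05], 'grasp_force': 0.0, 'opening': 0.085}
top [[542.47, 0.0, 278.93], [0.0, 542.47, 213.06], [0.0, 0.0, 1.0]] [[-0.0055, -0.982, 0.189, 0.3233], [-0.9999, 0.0075, 0.0095, -0.0006], [-0.0108, -0.189, -0.9819, 1.5564], [0.0, 0.0, 0.0, 1.0]]
scene [[461.71, 0.0, 283.15], [0.0, 461.71, 212.45], [0.0, 0.0, 1.0]] [[0.3104, 0.5602, -0.768, 1.7397], [0.9505, -0.196, 0.2411, -0.3778], [-0.0155, -0.8048, -0.5933, 1.0138], [0.0, 0.0, 0.0, 1.0]]
```

View pics/top0.png

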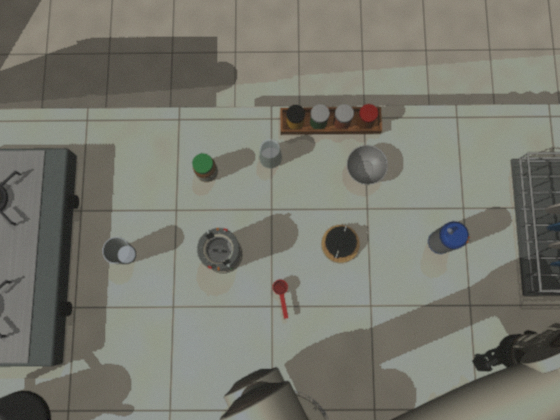

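View pics/scene0.png

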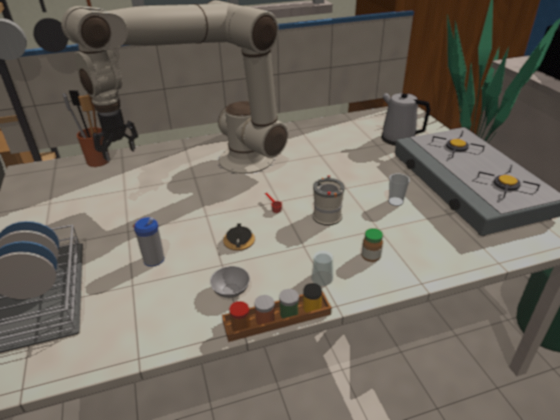

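The top view shows the lid and coaster near (341,243), the grinder near (219,250), and the scoop near (281,287). The sippy cup at (454,235) is off to the right. I'll enlarge the grinder and lid next.

```bash
python3 - <<'E'
import cv2,numpy as np
a=cv2.imread("pics/top0.png")
f=lambda x,y:cv2.resize(a[y:y+56,x:x+56],(392*1,392),interpolation=cv2.INTER_CUBIC)
g=np.hstack([f(191,222),f(313,215)])
cv2.imwrite("pics/crop1.png",cv2.convertScaleAbs(g,alpha=1.6,beta=10))
E
```

```text
(no output)
```

View pics/crop1.png

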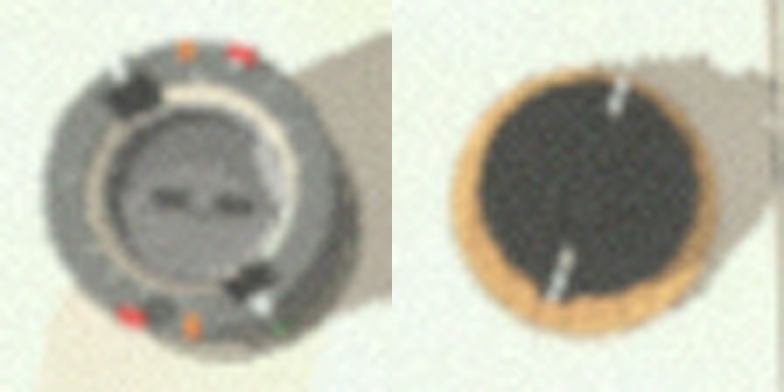

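Left half: grinder notches at crop (133,95) and (250,282), white lines at (120,70) and (262,303), orange marks at (187,50) and (193,325). Right half: lid pointers run (625,79)–(613,112) and (568,248)–(552,299).

```bash
cat > h.py <<'E'
import numpy as np
from workcell import optics,telemetry
CAM={}
def cam(n):
    if n not in CAM: CAM[n]=optics.camera(n)
    return CAM[n]
def ray(n,u,v,z):
    c=cam(n);d=np.linalg.inv(c["K"])@[u,v,1];E=c["extrinsics"]
    d=E[:3,:3]@d;p=E[:3,3];return (p+d*(z-p[2])/d[2])
def proj(n,P):
    c=cam(n);E=c["extrinsics"];q=E[:3,:3].T@(np.asarray(P)-E[:3,3]);q=c["K"]@q;return q[:2]/q[2]
E
python3 - <<'E'
from h import *
cr=lambda u,v,x0,y0:(x0+(u+.5)/7-.5,y0+(v+.5)/7-.5)
G=lambda u,v,z:ray("top",*cr(u,v,191,222),z)[:2]
L=lambda u,v,z:ray("top",*cr(u-392,v,313,215),z)[:2]
an=lambda a,b:np.degrees(np.arctan2(*(a-b)[::-1]))
for nm,a,b,z in(("white",(120,70),(262,303),.1335),("notch",(133,95),(250,282),.1335),("orange",(187,50),(193,325),.1335),("red",(241,55),(131,316),.1425)):
    a,b=G(*a,z),G(*b,z);print(nm,(a+b)/2,an(a,b),np.linalg.norm(a-b))
for a,b in(((625,79),(552,299)),((613,112),(568,248))):
    a,b=L(*a,.031),L(*b,.031);print("lid",(a+b)/2,an(a,b),np.linalg.norm(a-b))
a,b,c,d=L(478,188,.031),L(700,188,.031),L(589,82,.031),L(589,297,.031);print(a,b,c,d)
g=G(190.5,187,.1335)
print(g,proj("scene",[*g,.1335]),proj("scene",[*L(588.5,189,.031),.031]),proj("scene",[*L(588.5,189,.031),.059]))
import cv2
s=cam("scene")["color"][:,:,::-1]
f=lambda x,y:cv2.resize(s[y:y+50,x:x+50],(400,400),interpolation=cv2.INTER_CUBIC)
cv2.imwrite("pics/crop2.png",cv2.convertScaleAbs(np.hstack([f(303,170),f(214,212)]),alpha=1.6,beta=10))
E
```

```text
white [0.50410068 0.17519466] 31.790059988045144 0.10449967503232876
notch [0.50324486 0.17493746] 32.449743973781636 0.08446818677696497
orange [0.50381554 0.17541373] 2.14939794478902 0.10447792725864659
red [0.50339377 0.17567376] -22.02975240171625 0.10591648745396996
lid [ 0.53360518 -0.16021626] -19.62761810934352 0.09501873592534034
lid [ 0.53712138 -0.16107045] -19.5778064180155 0.05877217846227468
[ 0.53408474 -0.11548006] [ 0.5334545  -0.20517748] [ 0.5772248  -0.16151771] [ 0.48956321 -0.15914796]
[0.50364388 0.1752143 ] [327.92710913 185.87211167] [238.14037726 233.87822421] [237.52703439 227.37626332]
```

View pics/crop2.png

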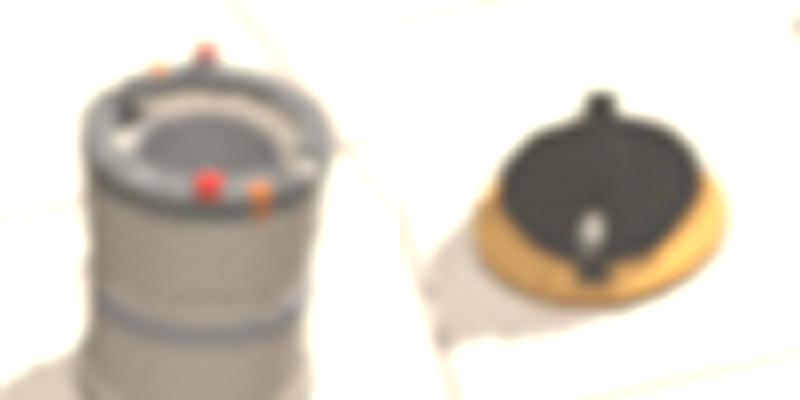

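The grinder axis is at (0.5037, 0.1752) with the notches at 32.0°. The lid is at (0.5336, -0.1603) with yaw -19.6°. The scene view agrees within about half a pixel, so I'll move above the lid.

```bash
cat >> h.py <<'E'
def delta(x,y,z,yaw):
    from scipy.spatial.transform import Rotation as R
    o=telemetry.get_obs();r=R.from_euler("xyz",o["tcp_rot"],degrees=True)
    t=R.from_euler("xyz",[180,0,yaw],degrees=True)
    d=np.array([x,y,z])-o["ee_pos"]
    print("t",np.round(o["time"],2),"pos",np.round(o["ee_pos"],4),"rot",np.round(o["tcp_rot"],2),"F",np.round(o["wrist_force"],1),"T",np.round(o["torque"],2),"open",round(float(o["opening"]),4),"gf",round(float(o["grasp_force"]),1))
    print("shift now",np.round(r.inv().apply(d),4),"shift after turn",np.round(t.inv().apply(d),4),"turn",np.round((r.inv()*t).as_rotvec(degrees=True),2))
E
python3 -m handwheel '[{"tx":0.0448,"ty":-0.01836,"jaw":1},{"tx":0.0448,"ty":-0.01836,"jaw":1},{"tx":0.0448,"ty":-0.01836,"jaw":1},{"tx":0.0448,"ty":-0.01836,"jaw":1},{"tx":0.0448,"ty":-0.01836,"jaw":1},{"tx":0.0448,"ty":-0.01836,"jaw":1},{"tx":0.0448,"ty":-0.01836,"jaw":1},{"tx":0.0448,"ty":-0.01836,"jaw":1},{"tx":0.0448,"ty":-0.01836,"jaw":1},{"az":9.3,"jaw":1}]' 60
python3 -m handwheel '[{"az":9.3,"tz":0.02,"jaw":1},{"az":9.3,"tz":0.02,"jaw":1},{"az":9.3,"tz":0.02,"jaw":1},{"az":9.3,"tz":0.02,"jaw":1},{"tz":0.02,"jaw":1},{"tz":0.02,"jaw":1},{"jaw":1},{"jaw":1},{"jaw":1},{"jaw":1}]' 60
python3 -c "
from h import *
delta(.5336,-.1603,.034,-19.6)"
```

```text
t 0.2 pos [ 0.2489 -0.4903  0.2309] rot [-179.95   -0.     26.92] F [ 0.4 -0.4  0.6] T [-0.01  0.02 -0.  ] open 0.0853 gf 0.0
shift now [ 0.4032 -0.1652  0.197 ] shift after turn [ 0.1575 -0.4063  0.1969] turn [-5.000e-02  2.000e-02  4.652e+01]$[0]: bad value
$[0]: bad value
```

```bash
python3 -m handwheel '[{"tx":0.0448,"ty":-0.01836,"tz":0,"ax":0,"ay":0,"az":0,"jaw":1},{"tx":0.0448,"ty":-0.01836,"tz":0,"ax":0,"ay":0,"az":0,"jaw":1},{"tx":0.0448,"ty":-0.01836,"tz":0,"ax":0,"ay":0,"az":0,"jaw":1},{"tx":0.0448,"ty":-0.01836,"tz":0,"ax":0,"ay":0,"az":0,"jaw":1},{"tx":0.0448,"ty":-0.01836,"tz":0,"ax":0,"ay":0,"az":0,"jaw":1},{"tx":0.0448,"ty":-0.01836,"tz":0,"ax":0,"ay":0,"az":0,"jaw":1},{"tx":0.0448,"ty":-0.01836,"tz":0,"ax":0,"ay":0,"az":0,"jaw":1},{"tx":0.0448,"ty":-0.01836,"tz":0,"ax":0,"ay":0,"az":0,"jaw":1},{"tx":0.0448,"ty":-0.01836,"tz":0,"ax":0,"ay":0,"az":0,"jaw":1},{"tx":0,"ty":0,"tz":0,"ax":0,"ay":0,"az":9.3,"jaw":1}]' 60
python3 -c "
from h import *
delta(.5336,-.1603,.034,-19.6)"
```

```text
time: 1.45
ee_pos: [0.5352, -0.158, 0.2304]
tcp_rot: [-179.9, 0.0, 17.7]
wrist_force: [0.2, -0.9, -0.2]
opening: 0.0853
grasp_force: 0.0
t 1.45 pos [ 0.5352 -0.158   0.2304] rot [-1.7995e+02  4.0000e-02  1.7660e+01] F [ 0.2 -0.9 -0.2] T [-0.03  0.06  0.03] open 0.0853 gf 0.0
shift now [-0.0021  0.0019  0.1964] shift after turn [-0.0008  0.0027  0.1964] turn [-0.04  0.05 37.26]
```

```bash
python3 -m handwheel '[{"tx":0,"ty":0,"tz":0.02,"ax":0,"ay":0,"az":9.3,"jaw":1},{"tx":0,"ty":0,"tz":0.02,"ax":0,"ay":0,"az":9.3,"jaw":1},{"tx":0,"ty":0,"tz":0.02,"ax":0,"ay":0,"az":9.3,"jaw":1},{"tx":0,"ty":0,"tz":0.02,"ax":0,"ay":0,"az":9.3,"jaw":1},{"tx":0,"ty":0,"tz":0.02,"ax":0,"ay":0,"az":0,"jaw":1},{"tx":0,"ty":0,"tz":0.02,"ax":0,"ay":0,"az":0,"jaw":1},{"tx":-0.0008,"ty":0.0027,"tz":0,"ax":0,"ay":0,"az":0,"jaw":1},{"tx":0,"ty":0,"tz":0,"ax":0,"ay":0,"az":0,"jaw":1},{"tx":0,"ty":0,"tz":0,"ax":0,"ay":0,"az":0,"jaw":1},{"tx":0,"ty":0,"tz":0,"ax":0,"ay":0,"az":0,"jaw":1}]' 60
python3 - <<'E'
from h import *
import cv2
delta(.5336,-.1603,.034,-19.6)
a=cam("top")["color"];b=cam("scene")["color"]
f=lambda s,x,y:cv2.resize(s[y:y+80,x:x+80],(400,400),interpolation=cv2.INTER_CUBIC)
cv2.imwrite("pics/over.png",cv2.convertScaleAbs(np.hstack([f(a,300,200),f(b,198,170)])[:,:,::-1],alpha=1.5,beta=10))
E
```

```text
time: 2.7
ee_pos: [0.5283, -0.1753, 0.1119]
tcp_rot: [-179.4, -0.1, -18.4]
wrist_force: [0.3, 0.1, 0.2]
opening: 0.0854
grasp_force: 0.0
t 2.7 pos [ 0.5283 -0.1753  0.1119] rot [-1.7942e+02 -5.0000e-02 -1.8370e+01] F [0.3 0.1 0.2] T [ 0.06  0.01 -0.08] open 0.0854 gf 0.0
shift now [ 0.0002 -0.0152  0.0781] shift after turn [-0.     -0.016   0.0779] turn [-0.58 -0.05  1.23]
```

View pics/over.png

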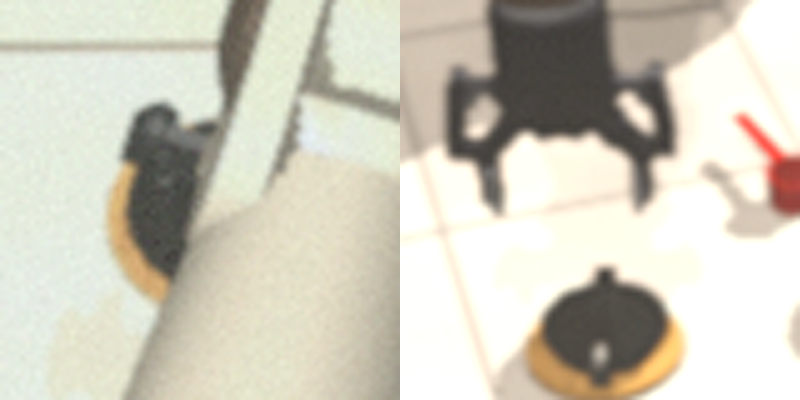

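The picture shows the gripper above the lid, with its fingers straddling the bar direction. It has drifted about 15 mm to -y, so I'll correct that and then go down slowly.

```bash
python3 -m handwheel '[{"tx":0,"ty":0,"tz":0,"ax":-0.58,"ay":-0.05,"az":1.2,"jaw":1},{"tx":0,"ty":-0.008,"tz":0,"ax":0,"ay":0,"az":0,"jaw":1},{"tx":0,"ty":-0.008,"tz":0,"ax":0,"ay":0,"az":0,"jaw":1},{"tx":0,"ty":0,"tz":0.008,"ax":0,"ay":0,"az":0,"jaw":1},{"tx":0,"ty":0,"tz":0.008,"ax":0,"ay":0,"az":0,"jaw":1},{"tx":0,"ty":0,"tz":0.008,"ax":0,"ay":0,"az":0,"jaw":1},{"tx":0,"ty":0,"tz":0,"ax":0,"ay":0,"az":0,"jaw":1},{"tx":0,"ty":0,"tz":0,"ax":0,"ay":0,"az":0,"jaw":1},{"tx":0,"ty":0,"tz":0,"ax":0,"ay":0,"az":0,"jaw":1},{"tx":0,"ty":0,"tz":0,"ax":0,"ay":0,"az":0,"jaw":1}]' 60
python3 -c "
from h import *
delta(.5336,-.1603,.034,-19.6)"
```

```text
time: 4.05
ee_pos: [0.529, -0.1728, 0.0877]
tcp_rot: [-179.4, 0.0, -18.4]
wrist_force: [-0.1, 0.5, 0.3]
opening: 0.0855
grasp_force: 0.0
t 4.05 pos [ 0.529  -0.1728  0.0877] rot [-1.7942e+02  3.0000e-02 -1.8350e+01] F [-0.1  0.5  0.3] T [-0.01  0.01  0.01] open 0.0855 gf 0.0
shift now [ 0.0005 -0.0128  0.0538] shift after turn [ 0.0002 -0.0133  0.0537] turn [-0.58  0.04  1.25]
```

```bash
python3 -c "
from h import *
o=telemetry.get_obs();print(np.round(o['q'],3),np.round(o['qd'],2),np.round(o['joint_efforts'],2))"
python3 -m handwheel '[{"tx":0,"ty":-0.01,"tz":0,"ax":0,"ay":0,"az":0,"jaw":1},{"tx":0,"ty":0,"tz":0,"ax":0,"ay":0,"az":0,"jaw":1},{"tx":0,"ty":0,"tz":0,"ax":0,"ay":0,"az":0,"jaw":1},{"tx":0,"ty":0,"tz":0,"ax":0,"ay":0,"az":0,"jaw":1},{"tx":0,"ty":0,"tz":0,"ax":0,"ay":0,"az":0,"jaw":1},{"tx":0,"ty":0,"tz":0,"ax":0,"ay":0,"az":0,"jaw":1},{"tx":0,"ty":0,"tz":0,"ax":0,"ay":0,"az":0,"jaw":1},{"tx":0,"ty":0,"tz":0,"ax":0,"ay":0,"az":0,"jaw":1},{"tx":0,"ty":0,"tz":0,"ax":0,"ay":0,"az":0,"jaw":1},{"tx":0,"ty":0,"tz":0,"ax":0,"ay":0,"az":0,"jaw":1}]'
python3 -c "
from h import *
o=telemetry.get_obs();print(np.round(o['q'],3),np.round(o['qd'],2),np.round(o['joint_efforts'],2))
delta(.5336,-.1603,.034,-19.6)"
```

```text
[-18.386   5.501  -5.24   79.291   0.581 179.967] [ 0.07  0.07 -0.15 -0.02  0.   -0.08] [-0.000e+00 -5.282e+01  4.673e+01  1.000e-02  3.000e-02 -0.000e+00]
time: 5.3
ee_pos: [0.5305, -0.1678, 0.0875]
tcp_rot: [-179.2, 0.1, -17.9]
wrist_force: [-0.4, -0.1, 0.7]
opening: 0.0849
grasp_force: 0.0
[-17.953   5.522  -5.24   79.302   0.79  179.97 ] [-0.12  0.08 -0.03 -0.02  0.06  0.04] [-0.000e+00 -5.286e+01  4.673e+01  1.000e-02  4.000e-02  0.000e+00]
t 5.3 pos [ 0.5305 -0.1678  0.0875] rot [-1.7921e+02  6.0000e-02 -1.7920e+01] F [-0.4 -0.1  0.7] T [-0.03  0.01  0.01] open 0.0849 gf 0.0
shift now [ 0.0007 -0.0073  0.0536] shift after turn [ 0.0004 -0.0081  0.0535] turn [-0.79  0.08  1.68]
```

Joint 6 is at its 180° limit. I'll use the half-turn-equivalent grasp at yaw 160.4, which keeps joint 6 mid-range through the twist.

```bash
python3 -m handwheel '[{"tx":0,"ty":0,"tz":-0.01,"ax":0,"ay":0,"az":-10.5,"jaw":1},{"tx":0,"ty":0,"tz":-0.01,"ax":0,"ay":0,"az":-10.5,"jaw":1},{"tx":0,"ty":0,"tz":0,"ax":0,"ay":0,"az":-10.5,"jaw":1},{"tx":0,"ty":0,"tz":0,"ax":0,"ay":0,"az":-10.5,"jaw":1},{"tx":0,"ty":0,"tz":0,"ax":0,"ay":0,"az":-10.5,"jaw":1},{"tx":0,"ty":0,"tz":0,"ax":0,"ay":0,"az":-10.5,"jaw":1},{"tx":0,"ty":0,"tz":0,"ax":0,"ay":0,"az":-10.5,"jaw":1},{"tx":0,"ty":0,"tz":0,"ax":0,"ay":0,"az":-10.5,"jaw":1},{"tx":0,"ty":0,"tz":0,"ax":0,"ay":0,"az":-10.5,"jaw":1},{"tx":0,"ty":0,"tz":0,"ax":0,"ay":0,"az":-10.5,"jaw":1}]'
python3 -m handwheel '[{"tx":0,"ty":0,"tz":0,"ax":0,"ay":0,"az":-10.5,"jaw":1},{"tx":0,"ty":0,"tz":0,"ax":0,"ay":0,"az":-10.5,"jaw":1},{"tx":0,"ty":0,"tz":0,"ax":0,"ay":0,"az":-10.5,"jaw":1},{"tx":0,"ty":0,"tz":0,"ax":0,"ay":0,"az":-10.5,"jaw":1},{"tx":0,"ty":0,"tz":0,"ax":0,"ay":0,"az":-10.5,"jaw":1},{"tx":0,"ty":0,"tz":0,"ax":0,"ay":0,"az":-10.5,"jaw":1},{"tx":0,"ty":0,"tz":0,"ax":0,"ay":0,"az":-10.5,"jaw":1},{"tx":0,"ty":0,"tz":0,"ax":0,"ay":0,"az":0,"jaw":1},{"tx":0,"ty":0,"tz":0,"ax":0,"ay":0,"az":0,"jaw":1},{"tx":0,"ty":0,"tz":0,"ax":0,"ay":0,"az":0,"jaw":1}]'
python3 -c "
from h import *
o=telemetry.get_obs();print(np.round(o['q'],3))
delta(.5336,-.1603,.034,160.4)"
```

```text
time: 6.55
ee_pos: [0.5304, -0.168, 0.1074]
tcp_rot: [179.9, -0.8, 87.4]
wrist_force: [-0.9, -0.3, -0.6]
opening: 0.0855
grasp_force: 0.0
time: 7.8
ee_pos: [0.5304, -0.168, 0.1074]
tcp_rot: [179.2, -0.1, 160.4]
wrist_force: [0.8, -0.2, 0.2]
opening: 0.0856
grasp_force: 0.0
[-17.983   5.257  -3.315  81.496   0.79    1.572]
t 7.8 pos [ 0.5304 -0.168   0.1074] rot [ 1.7921e+02 -9.0000e-02  1.6044e+02] F [ 0.8 -0.2  0.2] T [-0.   -0.03  0.03] open 0.0856 gf 0.0
shift now [-0.0005  0.0073  0.0735] shift after turn [-0.0004  0.0084  0.0734] turn [ 0.79 -0.09  0.04]
```

```bash
python3 -m handwheel '[{"tx":0,"ty":0,"tz":0,"ax":0.79,"ay":-0.09,"az":0,"jaw":1},{"tx":-0.0004,"ty":0.0084,"tz":0,"ax":0,"ay":0,"az":0,"jaw":1},{"tx":0,"ty":0,"tz":0.015,"ax":0,"ay":0,"az":0,"jaw":1},{"tx":0,"ty":0,"tz":0.015,"ax":0,"ay":0,"az":0,"jaw":1},{"tx":0,"ty":0,"tz":0.015,"ax":0,"ay":0,"az":0,"jaw":1},{"tx":0,"ty":0,"tz":0.01,"ax":0,"ay":0,"az":0,"jaw":1},{"tx":0,"ty":0,"tz":0.005,"ax":0,"ay":0,"az":0,"jaw":1},{"tx":0,"ty":0,"tz":0,"ax":0,"ay":0,"az":0,"jaw":1},{"tx":0,"ty":0,"tz":0,"ax":0,"ay":0,"az":0,"jaw":1},{"tx":0,"ty":0,"tz":0,"ax":0,"ay":0,"az":0,"jaw":1}]'
python3 -c "
from h import *
delta(.5336,-.1603,.034,160.4)"
```

```text
time: 9.05
ee_pos: [0.5339, -0.1604, 0.048]
tcp_rot: [-180.0, 0.1, 160.6]
wrist_force: [-0.2, 0.7, 0.4]
opening: 0.0857
grasp_force: 0.0
t 9.05 pos [ 0.5339 -0.1604  0.048 ] rot [-1.8000e+02  5.0000e-02  1.6058e+02] F [-0.2  0.7  0.4] T [ 0.01 -0.02  0.01] open 0.0857 gf 0.0
shift now [ 0.0003 -0.      0.014 ] shift after turn [ 0.0003 -0.      0.014 ] turn [-0.    0.05  0.18]
```

Now the final descent of 13.5 mm, then the close.

```bash
python3 -m handwheel '[{"tx":0,"ty":0,"tz":0.007,"ax":0,"ay":0,"az":0.18,"jaw":1},{"tx":0,"ty":0,"tz":0.0065,"ax":0,"ay":0,"az":0,"jaw":1},{"tx":0,"ty":0,"tz":0,"ax":0,"ay":0,"az":0,"jaw":1},{"tx":0,"ty":0,"tz":0,"ax":0,"ay":0,"az":0,"jaw":-1},{"tx":0,"ty":0,"tz":0,"ax":0,"ay":0,"az":0,"jaw":-1},{"tx":0,"ty":0,"tz":0,"ax":0,"ay":0,"az":0,"jaw":-1},{"tx":0,"ty":0,"tz":0,"ax":0,"ay":0,"az":0,"jaw":-1},{"tx":0,"ty":0,"tz":0,"ax":0,"ay":0,"az":0,"jaw":-1},{"tx":0,"ty":0,"tz":0,"ax":0,"ay":0,"az":0,"jaw":-1},{"tx":0,"ty":0,"tz":0,"ax":0,"ay":0,"az":0,"jaw":-1}]' 60
python3 -c "
from h import *
delta(.5336,-.1603,.034,160.4)"
```

```text
time: 10.3
ee_pos: [0.5338, -0.1603, 0.0342]
tcp_rot: [-180.0, 0.0, 160.4]
wrist_force: [-0.1, -0.2, 3.5]
opening: 0.0152
grasp_force: 59.3
t 10.3 pos [ 0.5338 -0.1603  0.0342] rot [-1.800e+02  3.000e-02  1.604e+02] F [-0.1 -0.2  3.5] T [-0.04 -0.    0.08] open 0.0152 gf 59.3
shift now [ 0.0002 -0.      0.0002] shift after turn [ 0.0002 -0.      0.0002] turn [-0.    0.03 -0.  ]
```

Gripped at 15.2 mm opening. Next I lift it and carry it to above the grinder.

```bash
python3 -m handwheel '[{"tx":0,"ty":0,"tz":-0.016,"ax":0,"ay":0,"az":0,"jaw":-1},{"tx":0,"ty":0,"tz":-0.03,"ax":0,"ay":0,"az":0,"jaw":-1},{"tx":0,"ty":0,"tz":-0.04,"ax":0,"ay":0,"az":0,"jaw":-1},{"tx":0,"ty":0,"tz":-0.04,"ax":0,"ay":0,"az":0,"jaw":-1},{"tx":0,"ty":0,"tz":-0.04,"ax":0,"ay":0,"az":0,"jaw":-1},{"tx":0.0151,"ty":0.0327,"tz":0,"ax":0,"ay":0,"az":0,"jaw":-1},{"tx":0.0201,"ty":0.0437,"tz":0,"ax":0,"ay":0,"az":0,"jaw":-1},{"tx":0.0201,"ty":0.0437,"tz":0,"ax":0,"ay":0,"az":0,"jaw":-1},{"tx":0.0201,"ty":0.0437,"tz":0,"ax":0,"ay":0,"az":0,"jaw":-1},{"tx":0.0201,"ty":0.0437,"tz":0,"ax":0,"ay":0,"az":0,"jaw":-1}]' 90
python3 -m handwheel '[{"tx":0.0201,"ty":0.0437,"tz":0,"ax":0,"ay":0,"az":0,"jaw":-1},{"tx":0.0151,"ty":0.0327,"tz":0,"ax":0,"ay":0,"az":0,"jaw":-1},{"tx":0.0101,"ty":0.0219,"tz":0,"ax":0,"ay":0,"az":0,"jaw":-1},{"tx":0,"ty":0,"tz":0,"ax":0,"ay":0,"az":-10.3,"jaw":-1},{"tx":0,"ty":0,"tz":0,"ax":0,"ay":0,"az":-10.3,"jaw":-1},{"tx":0,"ty":0,"tz":0,"ax":0,"ay":0,"az":-10.3,"jaw":-1},{"tx":0,"ty":0,"tz":0,"ax":0,"ay":0,"az":-10.3,"jaw":-1},{"tx":0,"ty":0,"tz":0,"ax":0,"ay":0,"az":-10.3,"jaw":-1},{"tx":0,"ty":0,"tz":0,"ax":0,"ay":0,"az":0,"jaw":-1},{"tx":0,"ty":0,"tz":0,"ax":0,"ay":0,"az":0,"jaw":-1}]' 90
python3 -c "
from h import *
delta(.5037,.1752,.17,212)"
```

```text
time: 11.55
ee_pos: [0.5127, 0.0687, 0.2007]
tcp_rot: [180.0, 0.0, 160.4]
wrist_force: [0.4, 0.3, -1.1]
opening: 0.0142
grasp_force: 87.9
time: 12.8
ee_pos: [0.5035, 0.175, 0.2002]
tcp_rot: [-180.0, 0.0, -148.3]
wrist_force: [0.6, -0.1, -1.3]
opening: 0.0144
grasp_force: 87.8
t 12.8 pos [0.5035 0.175  0.2002] rot [-179.99    0.   -148.33] F [ 0.6 -0.1 -1.3] T [ 0.03 -0.   -0.06] open 0.0144 gf 87.8
shift now [-0.0003  0.      0.0302] shift after turn [-0.0003  0.      0.0302] turn [-0.01  0.   -0.33]
```

```bash
python3 - <<'E'
from h import *
import cv2
a=cam("top")["color"];b=cam("scene")["color"]
f=lambda s,x,y:cv2.resize(s[y:y+57,x:x+57],(399,399),interpolation=cv2.INTER_CUBIC)
cv2.imwrite("pics/ab.png",cv2.convertScaleAbs(np.hstack([f(a,191,222),f(b,300,150)])[:,:,::-1],alpha=1.6,beta=15))
c=np.array([.5035,.175])
for z in(.176,.1915,.197):
  for an in(0,32,212,90,270,180):
    p=[*(c+(.0485 if an in(32,212) else .045)*np.array([np.cos(np.radians(an)),np.sin(np.radians(an))])),z]
    q=proj("scene",p)-[300,150];print(z,an,np.round((q+.5)*7-.5+[399,0]))
E
```

```text
0.176 0 [637. 228.]
0.176 32 [683. 214.]
0.176 212 [521. 149.]
0.176 90 [685. 165.]
0.176 270 [515. 197.]
0.176 180 [566. 136.]
0.1915 0 [639. 201.]
0.1915 32 [685. 187.]
0.1915 212 [522. 122.]
0.1915 90 [687. 138.]
0.1915 270 [516. 170.]
0.1915 180 [567. 109.]
0.197 0 [639. 191.]
0.197 32 [686. 177.]
0.197 212 [522. 112.]
0.197 90 [688. 128.]
0.197 270 [516. 160.]
0.197 180 [567. 100.]
```

View pics/ab.png

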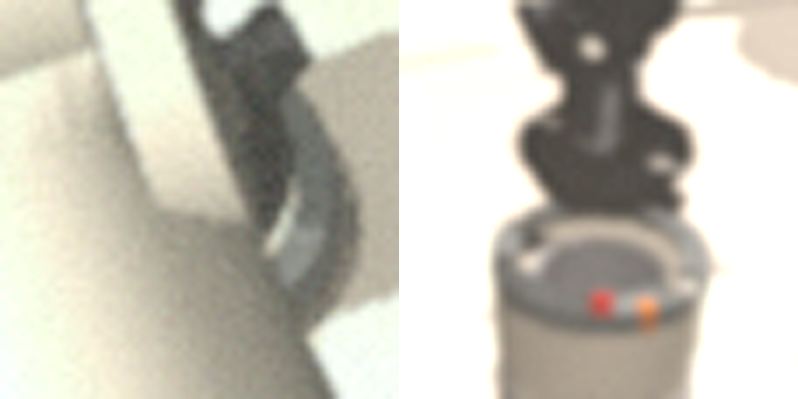

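In the scene half, the lid hangs level over the collar. Its right-hand pointer is at about (668,163) and the lug at (673,201), close to the expected positions. I'll go down carefully and watch the force.

```bash
python3 -m handwheel '[{"tx":-0.0003,"ty":0,"tz":0.015,"ax":0,"ay":0,"az":-0.33,"jaw":-1},{"tx":0,"ty":0,"tz":0.015,"ax":0,"ay":0,"az":0,"jaw":-1},{"tx":0,"ty":0,"tz":0.01,"ax":0,"ay":0,"az":0,"jaw":-1},{"tx":0,"ty":0,"tz":0.002,"ax":0,"ay":0,"az":0,"jaw":-1},{"tx":0,"ty":0,"tz":0.001,"ax":0,"ay":0,"az":0,"jaw":-1},{"tx":0,"ty":0,"tz":0.001,"ax":0,"ay":0,"az":0,"jaw":-1},{"tx":0,"ty":0,"tz":0.001,"ax":0,"ay":0,"az":0,"jaw":-1},{"tx":0,"ty":0,"tz":0,"ax":0,"ay":0,"az":0,"jaw":-1},{"tx":0,"ty":0,"tz":0,"ax":0,"ay":0,"az":0,"jaw":-1},{"tx":0,"ty":0,"tz":0,"ax":0,"ay":0,"az":0,"jaw":-1}]' 90
python3 -c "
from h import *
delta(.5037,.1752,.1442,212)"
```

```text
time: 14.15
ee_pos: [0.5038, 0.1752, 0.155]
tcp_rot: [-180.0, 0.0, -147.8]
wrist_force: [0.2, 0.4, -1.3]
opening: 0.0145
grasp_force: 87.8
t 14.15 pos [0.5038 0.1752 0.155 ] rot [-179.99    0.   -147.77] F [ 0.2  0.4 -1.3] T [0.03 0.03 0.08] open 0.0145 gf 87.8
shift now [0.0001 0.     0.0108] shift after turn [0.0001 0.     0.0108] turn [-0.01  0.    0.23]
```

No contact, and the lugs are already 2.7 mm past the lip top, so they're in the notches. Continuing down.

```bash
python3 -m handwheel '[{"tx":0,"ty":0,"tz":0.002,"ax":0,"ay":0,"az":0.2,"jaw":-1},{"tx":0,"ty":0,"tz":0.002,"ax":0,"ay":0,"az":0,"jaw":-1},{"tx":0,"ty":0,"tz":0.002,"ax":0,"ay":0,"az":0,"jaw":-1},{"tx":0,"ty":0,"tz":0.002,"ax":0,"ay":0,"az":0,"jaw":-1},{"tx":0,"ty":0,"tz":0.001,"ax":0,"ay":0,"az":0,"jaw":-1},{"tx":0,"ty":0,"tz":0.001,"ax":0,"ay":0,"az":0,"jaw":-1},{"tx":0,"ty":0,"tz":0.0005,"ax":0,"ay":0,"az":0,"jaw":-1},{"tx":0,"ty":0,"tz":0,"ax":0,"ay":0,"az":0,"jaw":-1},{"tx":0,"ty":0,"tz":0,"ax":0,"ay":0,"az":0,"jaw":-1},{"tx":0,"ty":0,"tz":0,"ax":0,"ay":0,"az":0,"jaw":-1}]' 90
python3 -c "
from h import *
delta(.5037,.1752,.1442,212)"
```

```text
time: 15.4
ee_pos: [0.5038, 0.1752, 0.1452]
tcp_rot: [-180.0, 0.0, -148.0]
wrist_force: [-2.3, -0.4, 5.1]
opening: 0.0145
grasp_force: 88.9
t 15.4 pos [0.5038 0.1752 0.1452] rot [-1.7999e+02  4.0000e-02 -1.4797e+02] F [-2.3 -0.4  5.1] T [-0.21  0.51  0.01] open 0.0145 gf 88.9
shift now [0.0001 0.     0.001 ] shift after turn [0.0001 0.     0.001 ] turn [-0.01  0.04  0.03]
```

```bash
python3 -m handwheel '[{"tx":0,"ty":0,"tz":0.0005,"ax":0,"ay":0,"az":0,"jaw":-1},{"tx":0,"ty":0,"tz":0.0005,"ax":0,"ay":0,"az":0,"jaw":-1},{"tx":0,"ty":0,"tz":0,"ax":0,"ay":0,"az":0,"jaw":-1},{"tx":0,"ty":0,"tz":0,"ax":0,"ay":0,"az":0,"jaw":-1},{"tx":0,"ty":0,"tz":0,"ax":0,"ay":0,"az":0,"jaw":-1},{"tx":0,"ty":0,"tz":0,"ax":0,"ay":0,"az":0,"jaw":-1},{"tx":0,"ty":0,"tz":0,"ax":0,"ay":0,"az":0,"jaw":-1},{"tx":0,"ty":0,"tz":0,"ax":0,"ay":0,"az":0,"jaw":-1},{"tx":0,"ty":0,"tz":0,"ax":0,"ay":0,"az":0,"jaw":-1},{"tx":0,"ty":0,"tz":0,"ax":0,"ay":0,"az":0,"jaw":-1}]' 90
python3 -c "
from h import *
delta(.5037,.1752,.1442,212)"
```

```text
time: 16.65
ee_pos: [0.5038, 0.1752, 0.1452]
tcp_rot: [-180.0, 0.1, -148.0]
wrist_force: [-5.0, -1.1, 12.4]
opening: 0.0143
grasp_force: 89.7
t 16.65 pos [0.5038 0.1752 0.1452] rot [-1.7997e+02  9.0000e-02 -1.4797e+02] F [-5.  -1.1 12.4] T [-0.3   1.09  0.  ] open 0.0143 gf 89.7
shift now [0.0001 0.     0.001 ] shift after turn [0.0001 0.     0.001 ] turn [-0.03  0.09  0.03]
```

```bash
python3 -m handwheel '[{"tx":0.0006,"ty":0.0004,"tz":0,"ax":0,"ay":0,"az":0,"jaw":-1},{"tx":0.0004,"ty":0.0003,"tz":0,"ax":0,"ay":0,"az":0,"jaw":-1},{"tx":0,"ty":0,"tz":0,"ax":0,"ay":0,"az":0,"jaw":-1},{"tx":0,"ty":0,"tz":0,"ax":0,"ay":0,"az":0,"jaw":-1},{"tx":0,"ty":0,"tz":0,"ax":0,"ay":0,"az":0,"jaw":-1},{"tx":0,"ty":0,"tz":0,"ax":0,"ay":0,"az":0,"jaw":-1},{"tx":0,"ty":0,"tz":0,"ax":0,"ay":0,"az":0,"jaw":-1},{"tx":0,"ty":0,"tz":0,"ax":0,"ay":0,"az":0,"jaw":-1},{"tx":0,"ty":0,"tz":0,"ax":0,"ay":0,"az":0,"jaw":-1},{"tx":0,"ty":0,"tz":0,"ax":0,"ay":0,"az":0,"jaw":-1}]' 90
python3 - <<'E'
from h import *
import cv2
delta(.5037,.1752,.1442,212)
b=cam("scene")["color"]
cv2.imwrite("pics/seat.png",cv2.convertScaleAbs(cv2.resize(b[160:220,295:360],(780,720),interpolation=cv2.INTER_CUBIC)[:600,:,::-1],alpha=1.7,beta=25))
E
```

```text
time: 17.9
ee_pos: [0.5037, 0.1753, 0.1451]
tcp_rot: [-179.9, 0.2, -148.0]
wrist_force: [1.1, -2.2, 9.3]
opening: 0.0146
grasp_force: 89.3
t 17.9 pos [0.5037 0.1753 0.1451] rot [-179.9     0.19 -147.99] F [ 1.1 -2.2  9.3] T [-0.43 -0.18  0.05] open 0.0146 gf 89.3
shift now [ 0.0001 -0.0001  0.0009] shift after turn [ 0.0001 -0.0001  0.0009] turn [-0.1   0.19  0.01]
```

View pics/seat.png

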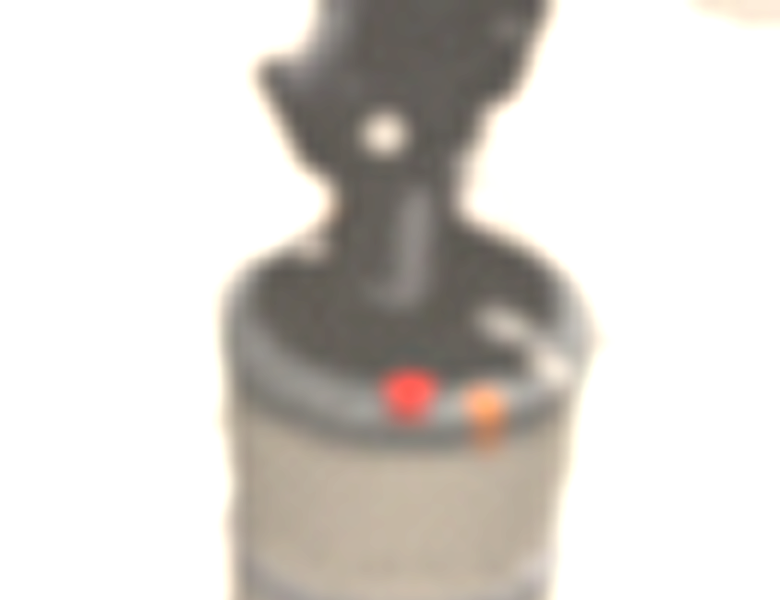

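The lid sits flush, with its pointer at (510,335) in line with the notch's white line at (550,365). The stop holds at 9 N. I'll twist clockwise in small rows.

```bash
python3 -m handwheel '[{"tx":0,"ty":0,"tz":-0.0003,"ax":0,"ay":0,"az":3,"jaw":-1},{"tx":0,"ty":0,"tz":0,"ax":0,"ay":0,"az":3,"jaw":-1},{"tx":0,"ty":0,"tz":0,"ax":0,"ay":0,"az":3,"jaw":-1},{"tx":0,"ty":0,"tz":0,"ax":0,"ay":0,"az":3,"jaw":-1},{"tx":0,"ty":0,"tz":0,"ax":0,"ay":0,"az":3,"jaw":-1},{"tx":0,"ty":0,"tz":0,"ax":0,"ay":0,"az":3,"jaw":-1},{"tx":0,"ty":0,"tz":0,"ax":0,"ay":0,"az":3,"jaw":-1},{"tx":0,"ty":0,"tz":0,"ax":0,"ay":0,"az":3,"jaw":-1},{"tx":0,"ty":0,"tz":0,"ax":0,"ay":0,"az":0,"jaw":-1},{"tx":0,"ty":0,"tz":0,"ax":0,"ay":0,"az":0,"jaw":-1}]' 110
python3 -c "
from h import *
delta(.5037,.1752,.1442,182)"
```

```text
time: 19.2
ee_pos: [0.5033, 0.1755, 0.1452]
tcp_rot: [180.0, 0.2, -172.0]
wrist_force: [0.0, -0.7, 7.8]
opening: 0.0137
grasp_force: 107.6
t 19.2 pos [0.5033 0.1755 0.1452] rot [ 1.7998e+02  1.7000e-01 -1.7198e+02] F [ 0.  -0.7  7.8] T [-0.13  0.1  -0.02] open 0.0137 gf 107.6
shift now [-0.0003 -0.0004  0.001 ] shift after turn [-0.0004 -0.0003  0.001 ] turn [0.03 0.16 6.02]
```

```bash
python3 -m handwheel '[{"tx":0,"ty":0,"tz":0,"ax":0,"ay":0,"az":2,"jaw":-1},{"tx":0,"ty":0,"tz":0,"ax":0,"ay":0,"az":2,"jaw":-1},{"tx":0,"ty":0,"tz":0,"ax":0,"ay":0,"az":2,"jaw":-1},{"tx":0,"ty":0,"tz":0,"ax":0,"ay":0,"az":0,"jaw":-1},{"tx":0,"ty":0,"tz":0,"ax":0,"ay":0,"az":0,"jaw":-1},{"tx":0,"ty":0,"tz":0,"ax":0,"ay":0,"az":0,"jaw":-1},{"tx":0,"ty":0,"tz":0,"ax":0,"ay":0,"az":0,"jaw":-1},{"tx":0,"ty":0,"tz":0,"ax":0,"ay":0,"az":0,"jaw":-1},{"tx":0,"ty":0,"tz":0,"ax":0,"ay":0,"az":0,"jaw":-1},{"tx":0,"ty":0,"tz":0,"ax":0,"ay":0,"az":0,"jaw":-1}]' 110
python3 - <<'E'
from h import *
import cv2
delta(.5037,.1752,.1442,182)
b=cam("scene")["color"]
cv2.imwrite("pics/twist.png",cv2.convertScaleAbs(cv2.resize(b[160:220,295:360],(780,720),interpolation=cv2.INTER_CUBIC)[:600,:,::-1],alpha=1.7,beta=25))
for a in(2,32):
  for r,z in((.035,.141),(.0485,.141),(.0525,.1335)):
    q=proj("scene",[.5037+r*np.cos(np.radians(a)),.1752+r*np.sin(np.radians(a)),z])-[295,160];print(a,r,np.round((q+.5)*12-.5))
E
```

```text
time: 20.45
ee_pos: [0.5033, 0.1755, 0.1452]
tcp_rot: [180.0, 0.2, -178.0]
wrist_force: [0.1, -0.2, 8.6]
opening: 0.0135
grasp_force: 107.6
t 20.45 pos [0.5033 0.1755 0.1452] rot [ 1.7996e+02  1.6000e-01 -1.7797e+02] F [ 0.1 -0.2  8.6] T [-0.12  0.17  0.11] open 0.0135 gf 107.6
shift now [-0.0004 -0.0003  0.001 ] shift after turn [-0.0004 -0.0003  0.001 ] turn [0.04 0.16 0.03]
2 0.035 [453. 357.]
2 0.0485 [473. 381.]
2 0.0525 [478. 411.]
32 0.035 [502. 336.]
32 0.0485 [541. 352.]
32 0.0525 [551. 379.]
```

View pics/twist.png

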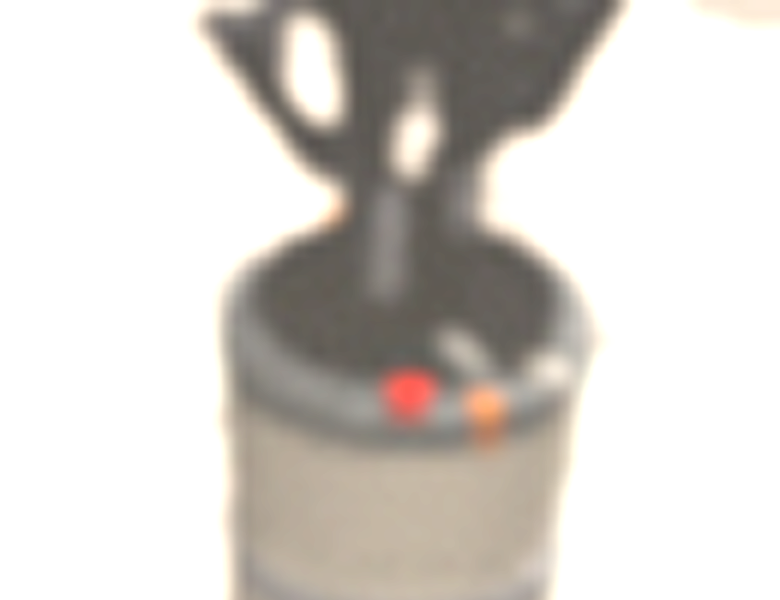

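The pointer runs from about (450,340) to (487,372), aiming at the orange mark (486,405). I'll check the angle numerically.

```bash
python3 - <<'E'
from h import *
from scipy.optimize import minimize
ims=[optics.camera("scene") for _ in range(8)];CAM["scene"]=ims[0]
g=np.mean([i["color"].astype(float).mean(2) for i in ims],0)
rgb=np.mean([i["color"].astype(float) for i in ims],0)
# orange centroid offset
o=np.clip(rgb[:,:,0]-rgb[:,:,2]-60,0,None);o[:, :331]=0;o[:,339:]=0;o[:189]=0;o[200:]=0
Y,X=np.mgrid[:420,:560]
print("orange",(o*X).sum()/o.sum(),(o*Y).sum()/o.sum())
print(np.round(g[184:198,328:344]).astype(int))
P=lambda r,a,z:proj("scene",[.5037+r*np.cos(np.radians(a)),.1752+r*np.sin(np.radians(a)),z])
print("orange pred",P(.0525,2,.1335))
for a in(-2,0,2,4,6,8,12):print(a,np.round(np.r_[P(.034,a,.142),P(.041,a,.142),P(.0485,a,.142)],2))
E
```

```text
orange 334.88378378378377 193.4108108108108
[[ 47  41  39  39  39  40  41  42  43  42  42  40  48  69  97 127]
 [ 42  39  38  38  39  40  41  42  43  42  42  41  47  67  89 113]
 [ 40  39  39  42  44  43  42  41  42  42  42  42  50  70  89 106]
 [ 40  40  42  52  61  61  50  42  42  41  42  43  54  75  93 104]
 [ 40  40  45  61  80  85  70  51  42  42  44  50  63  80  92 101]
 [ 40  41  43  56  78  91  86  67  48  44  55  71  88  97  96 100]
 [ 47  46  45  46  59  77  85  76  58  51  67  91 112 121 109 107]
 [ 64  65  60  52  51  63  76  79  73  69  78  95 110 117 110 116]
 [ 76  77  76  69  64  72  84  93  94  88  87  90  92  94 101 126]
 [ 71  73  78  79  79  85  94 100  97  88  81  77  72  78  99 134]
 [ 65  68  75  81  83  83  86  86  81  71  65  63  66  78 104 141]
 [ 62  63  66  69  69  68  69  69  66  63  62  66  74  86 111 147]
 [ 60  60  60  60  61  62  65  67  69  71  73  77  83  92 117 152]
 [ 70  70  70  70  71  73  76  77  80  83  84  84  87  95 120 153]]
orange pred [334.38779829 193.76998488]
-2 [331.55 189.   332.29 190.08 333.08 191.26]
0 [331.87 188.94 332.68 190.01 333.55 191.17]
2 [332.19 188.87 333.07 189.93 334.01 191.07]
4 [332.51 188.8  333.45 189.84 334.46 190.97]
6 [332.82 188.72 333.82 189.74 334.9  190.85]
8 [333.12 188.63 334.19 189.64 335.34 190.73]
12 [333.7  188.44 334.89 189.41 336.17 190.45]
```

The pointer ridge fits the 2° model to within 0.2 px, about 1°, so it's at the pulse mark. The grip is 108 N and steady, so I'm handing in.

```bash
python3 -c "
from workcell import workorder
print(workorder.job_done())"
```

```text
the job is handed in; nothing more can be done
None
```

The lid is fully down in the grinder collar, turned 30° clockwise to the orange pulse marks (within about 1°, short of the lock catches), still gripped, and handed in at about 21 s.

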